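# Put the flat paddle away in the jug

### The arm

A 7-joint arm with a two-finger parallel gripper is mounted at the origin on the work surface. World frame = base frame: x ahead of the robot, y to its left, z up, the work surface at z = 0. Lengths are in m, angles in rad, forces in N, time in s.
With the tool pointing down it reaches from about 0.35 to 0.9 m from the base axis. Payload 8.1 kg.
Tool frame: the origin (TCP) lies on the centre line of the jaws, within the pads' length; the fingertips stand 19 mm ahead of it and the grasp point (between the pads) is the TCP; z points along the fingers, y is the direction in which the jaws open and shut (so a half turn about z gives the same grasp; the last joint's range is limited). The gripper opens to 92 mm and grips with 3 to 60 N. Pads are 19 mm wide; open, the fingers measure 130 mm over their backs; the gripper's body (75 mm by 190 mm) begins 47 mm behind the grasp point.
Start: joints at [-1.345, 0.434, 0.025, 1.573, -0.012, 1.134, -0.075], TCP at [0.202, 0.592, 0.246] pointing down, gripper open.
Joint ranges: [-2.62, 2.62], [-0.44, 2.09], [-1.27, 1.32], [0.08, 2.57], [-1.32, 4.46], [0.12, 2], [-2.74, 2.74]. Speed limits (rad/s): [2.22, 2.22, 3.01, 3.01, 3.14, 3.14, 3.14].

### API

Orientations are given as a rotation vector (axis times angle).
In Python, from cell import monitor, imaging, workorder, outline_of gives the robot as it stands.
- The arm moves only by the tool move_arm, never from a script. Its argument "series" is a list of rows, each a list of 6 numbers: the shift along the world's x, y, z in cm, then the turn, a rotation vector about the world's x, y, z in degrees. A call has 1 to 8 rows; each row shifts and turns the commanded pose from where the row before left it; what a row does not reach is not made up. A row lasts 1/10 s, in which the tool goes at most 50 mm and 8.59 degrees, less where a joint would pass 70% of its speed; a pose out of reach is approached as far as the arm can. A call with a gripper value outside its range is refused whole. "grip" is the opening, from 0 (shut) to 1 (fully open), set as the call begins (left out, the last holds). The fingers move at their own pace and stop on an object; "force" is the grip in N (left out, the last holds). Time passes only in rows, so rows that do not move let the fingers close. It gives the time, the measured TCP pose, the force and the opening at its end, in the units of the state.
- monitor.observe(): the state, without advancing time (a new reading comes with each control period).
- imaging.get_image(name): name is "scene" or "top" or "wrist"; returns a dict with "color" (480x640x3 uint8, red, green, blue), "fx", "fy", "cx", "cy" (pixels), "dist_coeffs" ([k1, k2, p1, p2, k3] as OpenCV has them; the pictures are not rectified), "rvec" (rotation vector, rad) and "tvec" (3), from world to camera coordinates, as OpenCV has them; the wrist camera has in their place "mount" (4x4, takes a point from camera to tool coordinates, whose origin is the TCP and whose axes are the flange's). Camera axes: x right, y down, z forward; pixel columns grow to the right and rows downward; lengths in m; the calibration is good to about 2 mm. A picture is of the moment at which its call begins: read the wrist's pose just before it. There is no depth.
- workorder.sign_off(): hands the job in, once; it reports no verdict.
Trained networks look in the newest picture that a camera, given by its name, has taken for a name from the list of things; names that differ only in an ending like _2 or _b are one class to them, and where a whole thing is asked for, a point or a joint stands for the part that bears it (a point fixed in the world has none). Each returns a list of dicts, best first, with "p" (0 to 1); they miss things now and then, are a little off and sometimes report something else, mostly with a low value. They report only what shows in the picture. A call takes as long as a camera call. They do not tell look-alikes from the thing itself.
- outline_of(camera, thing): "mask" (480x640 bool, what is visible of it) and "rect" ([left, top, width, height] in pixels, round what is visible of it).
The state is a dict: "clock": time; "joints": joint angles; "dq": joint speeds; "joint_efforts": joint torques, N m; "position": TCP position; "ee_rot": TCP orientation; "force": force on the tool from outside, world axes, zero at the start; "ft_torque": the same for the moment, N m; "width": opening from 0.0 (shut) to 1.0 (fully open).
Only numpy, scipy, OpenCV 4.12 (cv2) and the standard library are available. Lean on these libraries where they do the work, as an engineer would, in place of code of your own. Each camera call takes 0.05 s, during which the arm holds its last target. There are 200 camera calls.

### The job

Take the wooden paddle with the rectangular head (not the round-headed spoon) out of the wooden block and put it, head up, into the white jug that has a handle. Lower it until its foot is at the bottom before you let go, and leave it clearly leaning against the rim on the side straight opposite the jug's handle, so that the handle stays free. Leave the spoon in its hole and keep the jug standing about where it is.

Things in the scene. Friction and masses are not known exactly. Their poses are not given: they have to be found in the camera images.
- paddle_mid (a point): Middle of the light wooden paddle: loose, 45 g, 205 mm long, standing head up in a hole of the dark block. Own z runs up the stick; foot 102.5 mm below this point, top 102.5 mm above. Round shaft, 14 mm thick, up to 47.5 mm above this point, then the flat head. The foot stands 15 mm above the table in an 18 mm hole, 60 mm deep, so the paddle may lean up to 4 degrees.
- paddle_head (a point): Centre of the paddle's flat head, the place to grip, 75 mm above the middle along own z, same axes. The head is a rectangle 55 mm tall, 34 mm wide along own y and 10 mm thick along own x: grip it across own x. The fixed dark wooden block below is 170 x 70 x 75 mm tall, with two holes 90 mm apart.
- jug: White ceramic jug, 0.7 kg, loose: a deep cup 120 mm tall, 96 mm across the rim outside, 88 mm inside (84 at the bottom), inner floor 5 mm up. One ear handle on its own +y side, out to 86 mm from the axis, below the rim; lean on own -y. Origin: centre of the underside, z up. A canister of the same size without a handle stands 170 mm or more away, centre to centre.
- spoon_mid (a point): Middle (half-way up) of the light short wooden spoon, 128 mm long, round flat head 46 mm across, standing head up in the other hole of the block, its top 143 mm above the table: do not sweep the paddle into it. A bystander: leave it there.
Things that resemble listed ones, but are neither listed nor needed, are in the scene too. Leave any purple look-alike of the jug alone.

How it is judged:
By the outcome, as a careful person would: the job done as asked, in the order asked, and still so for the second after the job is handed in, with the robot touching nothing.
It also fails if it takes over 48 s, if anything falls off the work surface, if the arm or the gripper's body presses on something with over 40 N, if the wrist force passes 120 N, or if a joint passes its speed limit or range.

## Working session

There is one attempt and no reset: what is moved stays moved. The work goes in short steps, Python scripts to look and compute and a tool call to move; the robot and the scene stay as the last step left them, time stands still between calls to the robot, and variables do not carry over. Pictures are saved under pics/ and viewed, about 8 in all and at most 12, crops included, and the job is handed in when it is done.

Besides the shell and the picture viewer there is one more tool, called after "Request:" as a command line: name --pt "numbers of a row" for each row, then --argument value for the rest. move_arm: Moves the arm, as the interface text tells. Its arguments: {"type":"object","properties":{"series":{"type":"array"},"grip":{"type":"number"},"force":{"type":"number"}},"required":["series"]}

```bash
mkdir -p pics; cat > h.py <<'E'
import numpy as np, cv2
from cell import monitor, imaging, workorder, outline_of
def cam(im):
    K=np.array([[im['fx'],0,im['cx']],[0,im['fy'],im['cy']],[0,0,1]],float); d=np.array(im['dist_coeffs'],float)
    if 'mount' in im:
        s=monitor.observe(); T=np.eye(4); T[:3,:3]=cv2.Rodrigues(np.array(s['ee_rot'],float))[0]; T[:3,3]=s['position']
        M=np.linalg.inv(T@np.array(im['mount'])); R=M[:3,:3]; t=M[:3,3]
    else: R=cv2.Rodrigues(np.array(im['rvec'],float))[0]; t=np.array(im['tvec'],float).ravel()
    return K,d,R,t
def ray(c,uv):
    K,d,R,t=c; p=cv2.undistortPoints(np.array(uv,float).reshape(-1,1,2),K,d).reshape(-1,2)
    D=np.c_[p,np.ones(len(p))]@R; return -R.T@t, D/np.linalg.norm(D,axis=1)[:,None]
def atz(c,uv,z):
    o,D=ray(c,uv); return o+D*((z-o[2])/D[:,2])[:,None]
def proj(c,P):
    K,d,R,t=c; return cv2.projectPoints(np.array(P,float).reshape(-1,3),cv2.Rodrigues(R)[0],t,K,d)[0].reshape(-1,2)
def save(im,n): cv2.imwrite('pics/'+n+'.png',im['color'][:,:,::-1])
E
python3 - <<'E'
from h import *
print(monitor.observe())
ims={}
for n in ('scene','top'):
    im=imaging.get_image(n); save(im,n+'0'); c=cam(im); print(n,'cam at',(-c[2].T@c[3]).round(3))
    for th in ('paddle_mid','paddle_head','jug','spoon_mid'):
        for o in outline_of(n,th):
            m=o['mask']; ys,xs=np.nonzero(m); print(n,th,round(o['p'],2),o['rect'],m.sum(),xs.mean().round(1),ys.mean().round(1))
E
```

```text
{'clock': 0.0, 'joints': array([-1.34460078,  0.43521574,  0.0249532 ,  1.5741015 , -0.01156882,
        1.13397943, -0.07510019]), 'dq': array([-1.08884846e-03,  1.21345559e-03,  4.58685562e-04,  1.26683261e-03,
        1.48539380e-03,  2.21726364e-05, -1.05385184e-05]), 'joint_efforts': array([ 2.45889050e-04, -6.67853594e+01,  9.85198505e-01, -3.14456642e+01,
       -6.05883636e-02,  4.31636441e-02,  1.94032805e-04]), 'position': array([0.20171026, 0.59104998, 0.24494752]), 'ee_rot': array([-5.14192202e-01, -3.09913062e+00,  2.44536855e-03]), 'force': array([-0.03244331, -0.13247155,  0.60342399]), 'ft_torque': array([ 0.02475464, -0.0162689 ,  0.0142511 ]), 'width': 0.9951190029428968}
scene cam at [1.012 0.352 0.925]
scene paddle_mid 0.9 [457.1, 279.9, 32.5, 58.1] 873 470.9 301.4
scene paddle_head 0.9 [456.9, 279.4, 33.3, 55.8] 836 471.0 300.7
scene jug 0.95 [118.4, 225.3, 73.9, 75.8] 3742 151.9 260.8
scene jug 0.94 [289.9, 186.1, 68.3, 75.1] 3431 328.3 223.7
scene jug 0.86 [283.6, 308.6, 58.2, 88.1] 3973 314.4 350.8
scene jug 0.82 [227.7, 236.1, 75.1, 81.2] 3779 259.3 275.1
scene spoon_mid 0.64 [401.9, 291.5, 26.4, 21.1] 470 413.8 299.2
top cam at [ 0.396 -0.004  1.007]
top paddle_mid 0.53 [141.1, 244.3, 37.6, 13.3] 293 159.2 253.2
top paddle_head 0.61 [136.1, 246.5, 45.1, 16.6] 338 159.2 253.3
top jug 0.83 [421.6, 144.9, 59.0, 63.1] 2612 451.5 172.6
top jug 0.73 [310.8, 273.4, 49.5, 58.1] 2121 335.1 305.8
top jug 0.63 [319.0, 186.9, 64.7, 53.9] 2317 356.2 214.3
top jug 0.59 [243.9, 150.0, 51.0, 67.3] 2330 269.8 177.4
```

```bash
python3 -c "
import cv2,numpy as np
a=cv2.imread('pics/scene0.png');b=cv2.imread('pics/top0.png')
"; ls pics
```

```text
scene0.png
top0.png
```

View pics/scene0.png

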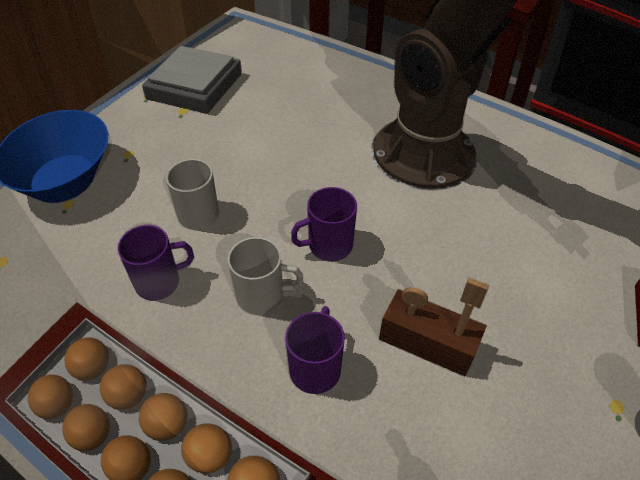

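View pics/top0.png

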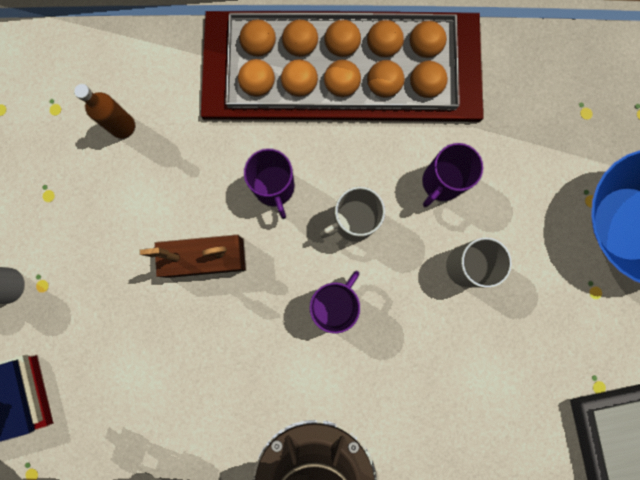

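The white jug with handle is at scene (257,275) / top (358,214), with its handle at lower-left in the top view. The plain canister is at top (486,262). The paddle stands at scene (473,295) / top (155,253), and the spoon is in the hole nearer the centre.

```bash
python3 - <<'E'
from h import *
S=imaging.get_image('scene');T=imaging.get_image('top');cs,ct=cam(S),cam(T)
def tri(a,b):
    o1,d1=ray(cs,a);o2,d2=ray(ct,b);d1,d2=d1[0],d2[0]
    s=np.linalg.lstsq(np.c_[d1,-d2],o2-o1,rcond=None)[0]; p,q=o1+s[0]*d1,o2+s[1]*d2
    return (p+q)/2,np.linalg.norm(p-q)
print('block corners top z=.075',atz(ct,[[156,246],[240,237],[243,270],[160,277]],.075).round(3).tolist())
print('jug rim top',atz(ct,[[335,212],[383,212],[359,188],[359,238],[307,244],[325,233]],.12).round(3).tolist())
crop=lambda im,x,y,w,h,k:cv2.resize(im['color'][y:y+h,x:x+w,::-1],None,fx=k,fy=k,interpolation=cv2.INTER_CUBIC)
cv2.imwrite('pics/c1.png',np.vstack([np.hstack([crop(S,375,270,120,100,3.3),crop(S,215,225,120,100,3.3)]),np.hstack([crop(T,130,205,120,85,3.3),crop(T,295,175,120,85,3.3)])]))
E
```

```text
block corners top z=.075 [[0.486, 0.325, 0.075], [0.506, 0.155, 0.075], [0.44, 0.147, 0.075], [0.424, 0.314, 0.075]]
jug rim top [[0.551, -0.034, 0.12], [0.552, -0.126, 0.12], [0.598, -0.08, 0.12], [0.501, -0.08, 0.12], [0.489, 0.019, 0.12], [0.51, -0.015, 0.12]]
```

View pics/c1.png

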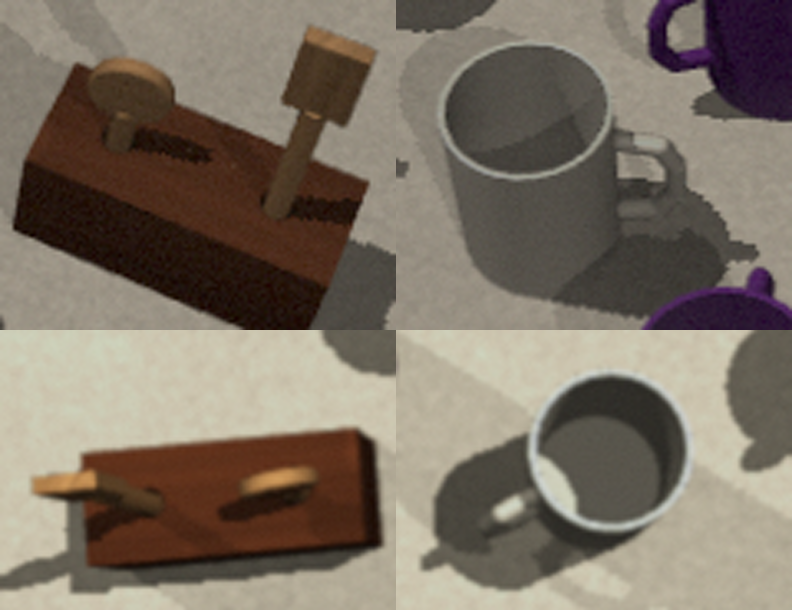

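```bash
cat > fit.py <<'E'
from h import *
from scipy.optimize import minimize
from scipy.spatial.transform import Rotation as Ro
th=np.linspace(0,2*np.pi,24,endpoint=False)
def cyl(r0,r1,z0,z1): return np.vstack([np.c_[r*np.cos(th),r*np.sin(th),0*th+z] for r,z in((r0,z0),(r1,z1))])
def box(x0,x1,y0,y1,z0,z1): return np.array([[x,y,z] for x in(x0,x1) for y in(y0,y1) for z in(z0,z1)])
def render(c,parts,k=4,win=None):
    x,y,w,h=win; m=np.zeros((h*k,w*k),np.uint8)
    for P in parts:
        q=(proj(c,P)-[x,y]+.5)*k; cv2.fillConvexPoly(m,cv2.convexHull(np.round(q*16).astype(np.int32)),1,cv2.LINE_8,4)
    return cv2.GaussianBlur(cv2.resize(m.astype(np.float32),(w,h),interpolation=cv2.INTER_AREA),(0,0),1)
def wood(im):
    a=im['color'].astype(int); return ((a[...,0]-a[...,2]>25)&(a[...,0]>0)&(a[...,1]>50)).astype(np.float32)
def paddle(p,clip=True): # p: hole-level x,y at z=.075, tilt x,y, yaw
    tx,ty,yaw=p[2:]; R=Ro.from_rotvec([-ty,tx,0])*Ro.from_euler('z',yaw)  # axis ~ (tx,ty,1)
    a=R.apply([0,0,1]); foot=np.array([p[0],p[1],.075])-a*.06/a[2]
    return R,foot+a*.1025
def pparts(p):
    R,m=paddle(p); return [R.apply(cyl(.007,.007,-.0415,.0475))+m,R.apply(box(-.005,.005,-.017,.017,.0475,.1025))+m]
def jparts(p):
    R=Ro.from_euler('z',p[2]); o=np.r_[p[:2],0]
    return [R.apply(v)+o for v in (cyl(.046,.048,0,.12),)]
def fit(parts,obs,x0,sc,wts=None):
    def cost(u):
        P=parts(x0+u*sc); return sum(((render(c,P,4,w)-m)**2).sum() for c,m,w in obs)
    best=None
    for s in range(3):
        u0=np.zeros(len(x0)) if best is None else best.x
        r=minimize(cost,u0,method='Nelder-Mead',options=dict(initial_simplex=np.vstack([u0,u0+np.eye(len(x0))]),maxiter=600,xatol=1e-3,fatol=1e-2)); best=r
    return x0+best.x*sc,best.fun
E
python3 - <<'E'
from fit import *
S=imaging.get_image('scene');T=imaging.get_image('top');cs,ct=cam(S),cam(T)
ws,wt=(440,265,65,85),(125,235,60,35)
def cut(m,w): x,y,W,H=w; return cv2.GaussianBlur(m[y:y+H,x:x+W].astype(np.float32),(0,0),1)
vis=[]
for nm in('net','col'):
    if nm=='net': ms,mt=[outline_of(n,'paddle_mid')[0]['mask'].astype(np.float32) for n in('scene','top')]
    else: ms,mt=wood(S),wood(T)
    ms,mt=cut(ms,ws),cut(mt,wt); vis+=[(ms,mt)]
    for yaw in(0.,-.3,.3):
        x,f=fit(pparts,[(cs,ms,ws),(ct,mt,wt)],np.array([.46,.285,0,0,yaw]),np.array([.01,.01,.05,.05,.3]))
        R,m=paddle(x); print(nm,x.round(3),round(f,1),ms.sum(),mt.sum(),'head',(m+R.apply([0,0,.075])).round(4),'mid',m.round(3))
ov=[]
for im,c,w in((S,cs,ws),(T,ct,wt)):
    X,Y,W,H=w; a=cv2.resize(im['color'][Y:Y+H,X:X+W,::-1].copy(),None,fx=6,fy=6,interpolation=cv2.INTER_CUBIC)
    for P in pparts(x): cv2.polylines(a,[cv2.convexHull(((proj(c,P)-[X,Y]+.5)*6).astype(np.int32))],True,(0,255,0),1)
    b=np.zeros((520,390,3),np.uint8); b[:a.shape[0],:a.shape[1]]=a[:520,:390]; ov.append(b)
cv2.imwrite('pics/ov1.png',np.hstack(ov))
# jug
oj=[]
for n,c,(u,v) in(('scene',cs,(259,275)),('top',ct,(356,214))):
    o=min(outline_of(n,'jug'),key=lambda o:abs(np.array(o['rect'][:2])+np.array(o['rect'][2:])/2-[u,v]).sum()); m=o['mask']; print(n,o['rect'])
    x,y,W,H=(np.array(o['rect'])+[-8,-8,16,16]).astype(int); oj.append((c,cut(m.astype(np.float32),(x,y,W,H)),(x,y,W,H)))
def jp(p):
    R=Ro.from_euler('z',p[2]); o=np.r_[p[:2],0]
    return [R.apply(v)+o for v in (cyl(.046,.048,0,.12),box(-.006,.006,.04,.086,.080,.092),box(-.006,.006,.076,.086,.04,.085),box(-.006,.006,.04,.086,.030,.042))]
for yaw in (.4,.7,1.,1.4):
    x,f=fit(jp,oj,np.array([.55,-.08,yaw]),np.array([.01,.01,.3])); print('jug',x.round(4),f)
E
```

```text
net [ 0.465  0.284 -0.011  0.003 -0.002] 17.1 856.0 280.0 head [0.4633 0.2845 0.1925] mid [0.464 0.284 0.117]
net [ 0.464  0.284 -0.011 -0.001  0.012] 16.7 856.0 280.0 head [0.4632 0.2843 0.1925] mid [0.464 0.284 0.117]
net [ 0.464  0.284 -0.009  0.002  0.003] 17.3 856.0 280.0 head [0.4633 0.2845 0.1925] mid [0.464 0.284 0.117]
col [ 0.466  0.284 -0.009  0.002  0.071] 1116.8 688.7534 1295.8608 head [0.465  0.284  0.1925] mid [0.466 0.284 0.117]
col [ 0.467  0.284 -0.014  0.002  0.091] 1115.9 688.7534 1295.8608 head [0.4649 0.2841 0.1925] mid [0.466 0.284 0.117]
col [ 0.466  0.284 -0.006  0.006  0.084] 1116.1 688.7534 1295.8608 head [0.4652 0.2842 0.1925] mid [0.466 0.284 0.117]
scene [228.3, 235.0, 74.2, 82.9]
top [321.6, 190.6, 62.6, 50.0]
jug [ 0.5534 -0.0822  0.5235] 186.61483764648438
jug [ 0.5535 -0.0822  0.5117] 186.00222778320312
jug [ 0.5532 -0.0815  1.2132] 629.1754150390625
jug [ 0.5532 -0.0811  1.8851] 560.060791015625
```

View pics/ov1.png

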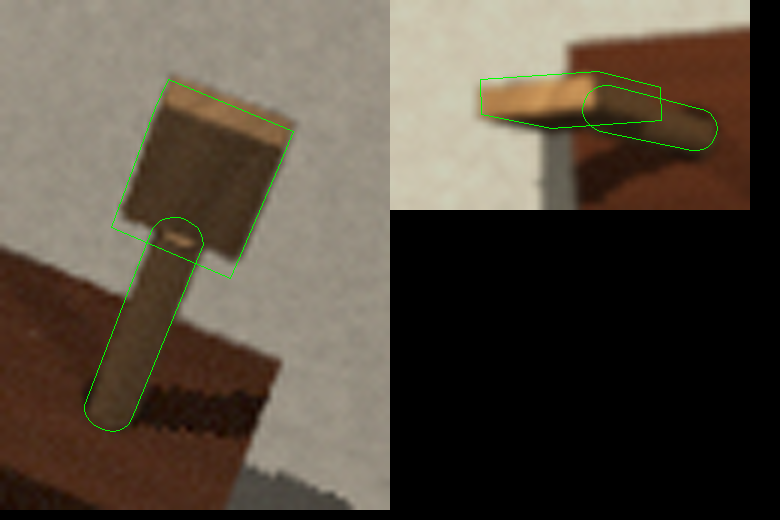

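Fits agree: the paddle head is at about (0.464, 0.284, 0.192), near vertical with small yaw, and the jug is at (0.553, -0.082) with handle yaw about 0.51. I'll compute the turn and hover over the head.

```bash
python3 - <<'E'
from fit import *
s=monitor.observe();R=Ro.from_rotvec(s['ee_rot']).as_matrix();print(R.round(3))
y=R[:,1]; a=np.degrees(np.arctan2(y[1],y[0]));print('tool y az',a,'turn to 4deg (mod180)',((4-a+90)%180)-90, np.array([.464,.2845,.30])-s['position'])
E
```

```text
[[-0.946  0.323  0.   ]
 [ 0.323  0.946  0.   ]
 [-0.     0.    -1.   ]]
tool y az 71.1561827477258 turn to 4deg (mod180) -67.1561827477258 [ 0.26215229 -0.30700768  0.05425282]
```

Request:
move_arm --pt "2.8 -3.4 1.4 0 0 -8.4" --pt "3.3 -3.8 1.4 0 0 -8.4" --pt "3.3 -3.9 1.3 0 0 -8.4" --pt "3.3 -3.9 1.3 0 0 -8.4" --pt "3.3 -3.9 0 0 0 -8.4" --pt "3.3 -3.9 0 0 0 -8.4" --pt "3.3 -3.9 0 0 0 -8.4" --pt "3.6 -4.0 0 0 0 -8.4" --grip 0.7

```text
clock: 1.7
position: [0.4553, 0.2938, 0.2982]
ee_rot: [-2.15, -2.29, -0.001]
force: [0.0, 0.3, 0.2]
width: 0.702
```

Request:
move_arm --pt "0 0 0 0 0 0" --pt "0 0 0 0 0 0" --pt "0 0 0 0 0 0"

```text
clock: 2.0
position: [0.4536, 0.2966, 0.2977]
ee_rot: [-2.14, -2.299, 0.0]
force: [-0.4, 0.8, -0.4]
width: 0.7
```

```bash
python3 - <<'E'
from fit import *
s=monitor.observe();W=imaging.get_image('wrist');cw=cam(W);save(W,'w1');o=outline_of('wrist','paddle_head')
print(s['position'],s['joints'].round(2),[(q['p'],q['rect']) for q in o], proj(cw,[[.464,.2845,.22]]), (-cw[2].T@cw[3]).round(3))
E
```

```text
[0.45355348 0.29659724 0.2976946 ] [-0.99  0.26  0.39  1.72 -0.11  1.18 -0.49] [(0.8, [330.1, 213.6, 19.5, 85.2])] [[345.87644928 277.76287773]] [0.449 0.364 0.436]
```

View pics/w1.png

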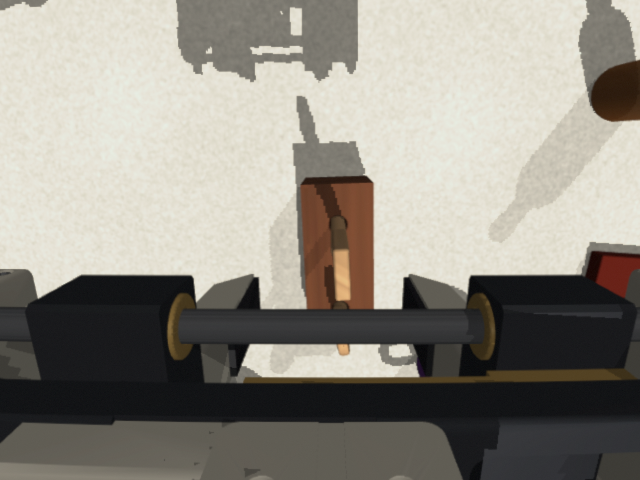

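The wrist view shows the paddle head edge-on between the jaws: the light top face runs from (341,250) to (343,300), and the spoon sits below it at (343,350). The predicted top centre was (346,278), so it matches within a few pixels. I'll refine the fit with this third view.

```bash
python3 - <<'E'
from fit import *
s=monitor.observe();R0=Ro.from_rotvec(s['ee_rot']).as_matrix()
obs=[]
for n in('scene','top','wrist'):
    im=imaging.get_image(n);c=cam(im);oo=outline_of(n,'paddle_head')
    if not oo: print('none',n);continue
    o=oo[0];x,y,w,h=(np.array(o['rect'])+[-8,-8,16,16]).astype(int);print(n,o['p'],o['rect'])
    obs.append((c,cv2.GaussianBlur(o['mask'][y:y+h,x:x+w].astype(np.float32),(0,0),1),(x,y,w,h)))
for ob in (obs,obs[2:]):
  for yaw in(0.,.2):
    x,f=fit(pparts,ob,np.array([.464,.284,0,0,yaw]),np.array([.01,.01,.04,.04,.2]));Rr,m=paddle(x)
    print(x.round(3),round(f,1),'head',(m+Rr.apply([0,0,.075])).round(4))
W=im;a=np.degrees(np.arctan2(R0[1,1],R0[0,1]));print('tool y az',a,s['position'], 'tilt',R0[:,2].round(3))
c=obs[-1][0]
print('top face',atz(c,[[336,250],[348,250],[338,300],[349,300]],.22).round(4).tolist())
E
```

```text
scene 0.75 [455.3, 275.0, 35.9, 60.4]
top 0.9 [136.2, 246.0, 43.2, 15.0]
wrist 0.91 [330.5, 209.9, 20.4, 91.7]
[ 0.462  0.285 -0.004  0.003  0.111] 118.1 head [0.4616 0.285  0.1925]
[ 0.462  0.285 -0.005  0.004  0.108] 118.6 head [0.4616 0.2852 0.1925]
[ 0.461  0.287  0.001 -0.007  0.119] 23.4 head [0.4613 0.2863 0.1925]
[ 0.461  0.287  0.001 -0.008  0.121] 23.6 head [0.4612 0.2862 0.1925]
tool y az 4.145461488598728 [0.45334977 0.29688475 0.29767494] tilt [-0.001  0.    -1.   ]
top face [[0.4574, 0.3007, 0.22], [0.4645, 0.3012, 0.22], [0.461, 0.2686, 0.22], [0.4678, 0.2691, 0.22]]
```

Request:
move_arm --pt "0.9 -1.1 0 0 0 2.1" --pt "0 0 -2.5 0 0 0" --pt "0 0 -2.5 0 0 0" --pt "0 0 0 0 0 0" --pt "0 0 0 0 0 0"

```text
clock: 2.9
position: [0.4633, 0.2845, 0.2481]
ee_rot: [2.101, 2.336, -0.001]
force: [0.1, 0.1, 0.5]
width: 0.702
```

```bash
python3 -c "
from fit import *
s=monitor.observe();R0=Ro.from_rotvec(s['ee_rot']).as_matrix();print(s['position'],np.degrees(np.arctan2(R0[1,1],R0[0,1])),R0[:,2],s['force'])"
```

```text
[0.46331344 0.28451648 0.24814332] 6.061043802434813 [-4.15909074e-04 -5.17387323e-04 -9.99999780e-01] [0.08653699 0.11159849 0.5254659 ]
```

Aligned. I'll lower onto the head and grip it.

Request:
move_arm --pt "-0.1 0.1 -2.0 0 0 0" --pt "0 0 -2.0 0 0 0" --pt "0 0 -1.7 0 0 0" --pt "0 0 0 0 0 0" --pt "0 0 0 0 0 0"

```text
clock: 3.4
position: [0.463, 0.2859, 0.1921]
ee_rot: [2.101, 2.336, 0.002]
force: [0.9, -0.2, -0.4]
width: 0.702
```

Request:
move_arm --pt "0 0 0 0 0 0" --pt "0 0 0 0 0 0" --pt "0 0 0 0 0 0" --pt "0 0 0 0 0 0" --pt "0 0 0 0 0 0" --pt "0 0 0 0 0 0" --pt "0 0 0 0 0 0" --pt "0 0 0 0 0 0" --grip 0 --force 20

```text
clock: 4.2
position: [0.4623, 0.2855, 0.1907]
ee_rot: [2.101, 2.336, -0.0]
force: [-0.0, 0.8, -0.2]
width: 0.11
```

The opening is 10.1 mm, which matches the head's thickness. Now lifting.

Request:
move_arm --pt "0 0 1.5 0 0 0" --pt "0 0 2.5 0 0 0" --pt "0 0 2.5 0 0 0" --pt "0 0 2.5 0 0 0" --pt "0 0 3 0 0 0" --pt "0 0 3 0 0 0" --pt "0 0 3 0 0 0" --pt "0 0 2 0 0 0"

```text
clock: 5.0
position: [0.4627, 0.2856, 0.393]
ee_rot: [2.101, 2.335, 0.003]
force: [0.7, 0.4, -1.0]
width: 0.108
```

Request:
move_arm --pt "0 0 0 0 0 0" --pt "0 0 0 0 0 0" --pt "0 0 0 0 0 0"

```text
clock: 5.3
position: [0.4619, 0.2853, 0.3896]
ee_rot: [-2.101, -2.336, 0.003]
force: [0.5, -0.3, -0.9]
width: 0.108
```

```bash
python3 - <<'E'
from fit import *
s=monitor.observe();R0=Ro.from_rotvec(s['ee_rot']);print(s['position'],s['joints'].round(2),s['width'])
# paddle pose in hand: fit from scene/top;  and jug again with the nets
obs=[];oj=[];ims={}
for n,(u,v) in(('scene',(259,275)),('top',(356,214))):
    im=imaging.get_image(n);c=cam(im);ims[n]=(im,c);save(im,n+'2')
    for q in outline_of(n,'paddle_mid')[:2]: print(n,'paddle',q['p'],q['rect'])
    o=min(outline_of(n,'jug'),key=lambda o:abs(np.array(o['rect'][:2])+np.array(o['rect'][2:])/2-[u,v]).sum());m=o['mask'].astype(np.float32)
    x,y,W,H=(np.array(o['rect'])+[-8,-8,16,16]).astype(int);oj.append((c,cv2.GaussianBlur(m[y:y+H,x:x+W],(0,0),1),(x,y,W,H)));print(n,'jug',o['p'],o['rect'])
def jp(p):
    R=Ro.from_euler('z',p[2]); o=np.r_[p[:2],0]
    return [R.apply(v)+o for v in (cyl(.046,.048,0,.12),box(-.006,.006,.04,.086,.080,.092),box(-.006,.006,.076,.086,.04,.085),box(-.006,.006,.04,.086,.030,.042))]
x,f=fit(jp,oj,np.array([.552,-.081,.5]),np.array([.01,.01,.3]));print('jug',x.round(4),f)
ov=[]
P=s['position']; tz=R0.apply([0,0,1]); foot=P+tz*.1775; print('foot pred',foot)
for n in ims:
    im,c=ims[n]; a=im['color'][:,:,::-1].copy()
    for Q in jp(x): cv2.polylines(a,[cv2.convexHull(proj(c,Q).round().astype(np.int32))],True,(0,255,0),1)
    rim=proj(c,cyl(.044,.044,.12,.12)[:24]+np.r_[x[:2],0]).round().astype(np.int32);cv2.polylines(a,[rim],True,(0,0,255),1)
    st=proj(c,[P,foot]).round().astype(int);cv2.line(a,tuple(map(int,st[0])),tuple(map(int,st[1])),(255,0,255),1)
    X,Y=(190,130) if n=='scene' else (110,110)
    ov.append(cv2.resize(a[Y:Y+220,X:X+300],(400*1,293),interpolation=cv2.INTER_CUBIC) if 0 else cv2.resize(a[Y:Y+220,X:X+300],None,fx=1.33,fy=1.33))
    if n=='scene': ov[-1]=cv2.resize(a[Y:Y+220,X:X+300],None,fx=1.33,fy=1.33)
cv2.imwrite('pics/ov2.png',np.hstack(ov))
E
```

```text
[0.46186077 0.28529659 0.38958024] [-0.98  0.21  0.41  1.56 -0.09  1.39 -0.45] 0.1081510221436689
scene paddle 0.67 [475.5, 229.1, 27.8, 60.0]
scene jug 0.65 [228.3, 233.7, 74.9, 87.0]
top paddle 0.8 [92.9, 232.6, 60.0, 21.3]
top jug 0.79 [317.6, 188.9, 65.2, 52.3]
jug [ 0.5534 -0.0824  0.5191] 197.98265075683594
foot pred [0.46158739 0.28508227 0.21208058]
```

View pics/ov2.png

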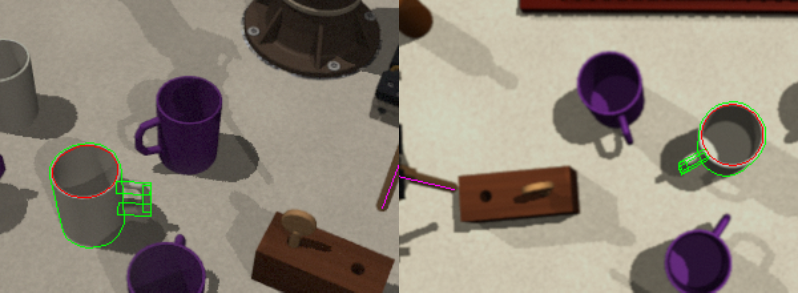

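The jug outline, rim and handle overlays fit both views: rim centre at (0.5525, -0.0815) and yaw 0.52. The paddle is clear of the block and the spoon is untouched. Next I carry it high, turn it and tilt it 27° towards the side opposite the handle.

Request:
move_arm --pt "1.1 -3.4 0 0 0 3" --pt "1.1 -3.4 0 0 0 3" --pt "1.1 -3.4 0 0 0 3" --pt "1.1 -3.4 0 0 0 3" --pt "1.1 -3.4 0 0 0 3" --pt "1.1 -3.4 0 0 0 3" --pt "1.1 -3.4 0 0 0 3" --pt "1.1 -3.4 0 0 0 3"

```text
clock: 6.4
position: [0.5506, 0.0121, 0.3908]
ee_rot: [1.566, 2.723, 0.0]
force: [1.3, 0.8, -0.8]
width: 0.106
```

Request:
move_arm --pt "1.1 -3.4 0 3.9 2.24 0" --pt "1.1 -3.4 0 3.9 2.24 0" --pt "1.1 -3.4 0 3.9 2.24 0" --pt "1.1 -3.4 0 3.9 2.24 0" --pt "1.1 -3.4 0 3.9 2.24 0" --pt "1.1 -3.4 0 3.9 2.24 0" --pt "0 0 0 0 0 0" --pt "0 0 0 0 0 0"

```text
clock: 7.2
position: [0.6165, -0.1927, 0.3884]
ee_rot: [-1.36, -2.348, -0.326]
force: [0.3, 0.6, -0.2]
width: 0.109
```

```bash
cat > tgt.py <<'E'
from fit import *
s=monitor.observe();R0=Ro.from_rotvec(s['ee_rot']);psi=.52;J=np.array([.5525,-.0815,0])
L=np.array([np.sin(psi),-np.cos(psi),0]);t=np.radians(27);a=L*np.sin(t)+np.r_[0,0,np.cos(t)]
F=J-.029*L+np.r_[0,0,.0085]; tool_y=np.r_[np.cos(psi),np.sin(psi),0]
if R0.as_matrix()[:,1]@tool_y<0: tool_y=-tool_y
Rt=np.c_[np.cross(tool_y,-a),tool_y,-a]
print('pos',s['position'].round(4),'a now',(-R0.as_matrix()[:,2]).round(3),'want',a.round(3),'turn left deg',np.degrees((Ro.from_matrix(Rt)*R0.inv()).as_rotvec()).round(2))
foot=s['position']-R0.as_matrix()[:,2]*-.176; d=foot-F; al=d@a
print('foot',foot.round(4),'along axis above goal',al.round(4),'lateral err',(d-al*a).round(4),'joints',s['joints'].round(2),'F',s['force'].round(2),'w',round(s['width'],3))
for k in (.16,0): print('to TCP at',k,(F+(.176+k)*a-s['position']).round(4)*100,'cm')
E
python3 tgt.py
```

```text
pos [ 0.6165 -0.1927  0.3884] a now [ 0.227 -0.394  0.89 ] want [ 0.226 -0.394  0.891] turn left deg [-0.02 -0.1  -0.06]
foot [ 0.5765 -0.1233  0.2317] along axis above goal 0.2339 lateral err [-0.0144  0.0252  0.0148] joints [ 0.14  0.69  0.53  0.97 -0.56  1.97  1.05] F [ 0.27  0.57 -0.21] w 0.109
to TCP at 0.16 [-0.26  0.39 -8.05] cm
to TCP at 0 [ -3.87   6.7  -22.31] cm
```

Request:
move_arm --pt "-0.1 0.1 -2.5 0 0 0" --pt "-0.1 0.1 -2.5 0 0 0" --pt "-0.1 0.2 -2.5 0 0 0" --pt "0 0 -0.5 0 0 0" --pt "0 0 0 0 0 0" --pt "0 0 0 0 0 0" --pt "0 0 0 0 0 0"

```text
clock: 7.9
position: [0.6138, -0.1865, 0.3125]
ee_rot: [-1.357, -2.355, -0.328]
force: [0.9, -0.0, -0.3]
width: 0.11
```

```bash
python3 tgt.py; cat > view.py <<'E'
import sys
from fit import *
s=monitor.observe();R0=Ro.from_rotvec(s['ee_rot']).as_matrix();P=s['position'];foot=P+R0[:,2]*.176
J=np.r_[.5525,-.0815,0];ov=[]
for n,(X,Y) in(('scene',(180,130)),('top',(270,100))):
    im=imaging.get_image(n);c=cam(im);a=cv2.resize(im['color'][Y:Y+220,X:X+180,::-1],None,fx=2.2,fy=2.2,interpolation=cv2.INTER_CUBIC)
    q=lambda p:((proj(c,p)-[X,Y]+.5)*2.2).round().astype(np.int32)
    cv2.polylines(a,[q(cyl(.044,.044,.12,.12)[:24]+J)],True,(0,0,255),1)
    if len(sys.argv)<3: st=q([P,foot]);cv2.line(a,tuple(map(int,st[0])),tuple(map(int,st[1])),(255,0,255),1)
    ov.append(a)
cv2.imwrite('pics/%s.png'%sys.argv[1],np.hstack(ov))
E
python3 view.py ov3
```

```text
pos [ 0.6138 -0.1865  0.3125] a now [ 0.224 -0.392  0.892] want [ 0.226 -0.394  0.891] turn left deg [ 0.03  0.23 -0.27]
foot [ 0.5744 -0.1175  0.1555] along axis above goal 0.1633 lateral err [-0.0005  0.0032  0.0015] joints [ 0.11  0.7   0.53  1.14 -0.54  1.81  1.11] F [ 0.93 -0.04 -0.26] w 0.11
to TCP at 0.16 [ 0.01 -0.22 -0.46] cm
to TCP at 0 [ -3.6    6.09 -14.72] cm
```

View pics/ov3.png

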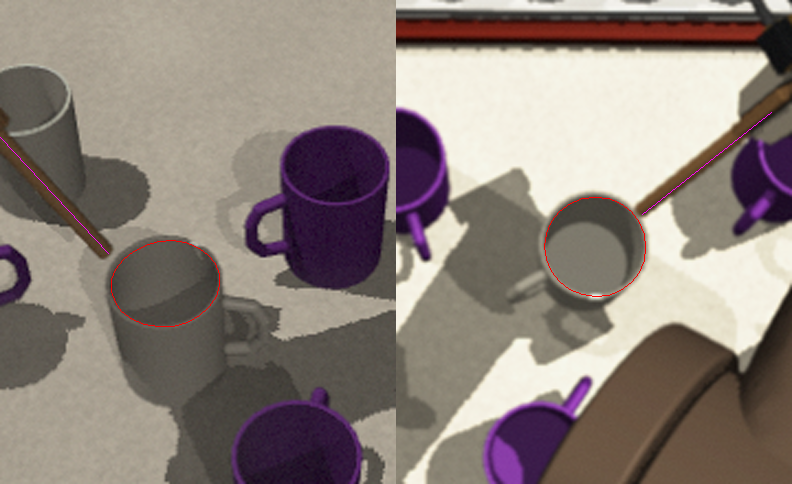

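The held stick matches the prediction to within about 3 mm, offset slightly to +x/+y in the top view. The foot is outside and above the rim at top crop (640,212), heading down into the mouth. I'll nudge it sideways and insert along its own axis.

Request:
move_arm --pt "-0.25 -0.25 0 0 0 0" --pt "-0.45 0.79 -1.78 0 0 0" --pt "-0.45 0.79 -1.78 0 0 0" --pt "-0.45 0.79 -1.78 0 0 0" --pt "-0.45 0.79 -1.78 0 0 0" --pt "0 0 0 0 0 0" --pt "0 0 0 0 0 0"

```text
clock: 8.7
position: [0.5929, -0.1577, 0.2402]
ee_rot: [-1.357, -2.352, -0.327]
force: [-1.0, -1.4, -0.1]
width: 0.108
```

```bash
python3 tgt.py;python3 view.py ov4
```

```text
pos [ 0.5929 -0.1577  0.2402] a now [ 0.226 -0.393  0.891] want [ 0.226 -0.394  0.891] turn left deg [-0.02  0.08 -0.24]
foot [ 0.5531 -0.0885  0.0833] along axis above goal 0.0827 lateral err [-0.0036  0.0004  0.0011] joints [ 0.06  0.69  0.51  1.34 -0.54  1.63  1.15] F [-1.   -1.37 -0.08] w 0.108
to TCP at 0.16 [ 2.1  -3.1   6.77] cm
to TCP at 0 [-1.51  3.21 -7.48] cm
```

View pics/ov4.png

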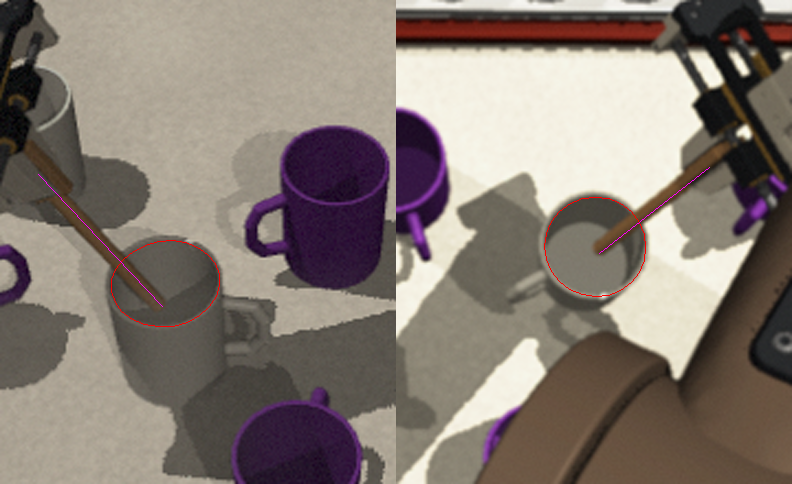

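The stick is inside the mouth, with its tip at top crop (600,247) and no rim contact force. I'll continue, then creep to the floor.

Request:
move_arm --pt "-0.4 0.79 -1.78 0 0 0" --pt "-0.4 0.79 -1.78 0 0 0" --pt "-0.4 0.79 -1.78 0 0 0" --pt "0 0 0 0 0 0" --pt "0 0 0 0 0 0"

```text
clock: 9.3
position: [0.5814, -0.1344, 0.1872]
ee_rot: [-1.357, -2.353, -0.327]
force: [-0.2, -0.2, 0.8]
width: 0.111
```

```bash
python3 tgt.py
```

```text
pos [ 0.5814 -0.1344  0.1872] a now [ 0.225 -0.393  0.892] want [ 0.226 -0.394  0.891] turn left deg [ 0.    0.13 -0.23]
foot [ 0.5418 -0.0652  0.0302] along axis above goal 0.0237 lateral err [-0.0017  0.0005  0.0006] joints [ 0.03  0.7   0.5   1.46 -0.55  1.5   1.18] F [-0.23 -0.2   0.78] w 0.111
to TCP at 0.16 [ 3.25 -5.43 12.07] cm
to TCP at 0 [-0.36  0.87 -2.18] cm
```

Request:
move_arm --pt "-0.16 0.34 -0.8 0 0 0" --pt "-0.16 0.34 -0.8 0 0 0" --pt "0 0 0 0 0 0" --pt "0 0 0 0 0 0"

```text
clock: 9.7
position: [0.5776, -0.1268, 0.1701]
ee_rot: [-1.356, -2.352, -0.327]
force: [0.0, -0.2, 0.6]
width: 0.108
```

Request:
move_arm --pt "-0.04 0.08 -0.2 0 0 0" --pt "0 0 0 0 0 0"

```text
clock: 9.9
position: [0.5773, -0.1261, 0.1682]
ee_rot: [-1.357, -2.353, -0.327]
force: [0.3, -0.3, -0.4]
width: 0.106
```

Request:
move_arm --pt "-0.04 0.08 -0.2 0 0 0" --pt "0 0 0 0 0 0"

```text
clock: 10.1
position: [0.5768, -0.1252, 0.166]
ee_rot: [-1.357, -2.352, -0.327]
force: [1.0, 1.2, -1.3]
width: 0.107
```

Request:
move_arm --pt "0 0 -0.15 0 0 0" --pt "0 0 0 0 0 0"

```text
clock: 10.3
position: [0.5768, -0.1253, 0.1645]
ee_rot: [-1.357, -2.352, -0.327]
force: [-0.8, -0.3, -0.4]
width: 0.108
```

Request:
move_arm --pt "0 0 -0.15 0 0 0" --pt "0 0 0 0 0 0"

```text
clock: 10.5
position: [0.577, -0.1255, 0.1637]
ee_rot: [-1.357, -2.353, -0.328]
force: [0.6, -1.0, 4.6]
width: 0.109
```

Request:
move_arm --pt "0 0 -0.15 0 0 0" --pt "0 0 0 0 0 0"

```text
clock: 10.7
position: [0.5773, -0.1263, 0.1628]
ee_rot: [-1.358, -2.354, -0.328]
force: [0.8, -2.9, 9.5]
width: 0.106
```

Floor contact is felt at about z 0.164 (9.5 N now). I'll relax slightly, release, and withdraw along the stick's axis.

Request:
move_arm --pt "0 0 0.12 0 0 0" --pt "0 0 0 0 0 0" --pt "0 0 0 0 0 0"

```text
clock: 11.0
position: [0.577, -0.1256, 0.1631]
ee_rot: [-1.357, -2.353, -0.327]
force: [1.3, -1.9, 4.9]
width: 0.106
```

Request:
move_arm --pt "0 0 0 0 0 0" --pt "0 0 0 0 0 0" --pt "0 0 0 0 0 0" --pt "0 0 0 0 0 0" --pt "0 0 0 0 0 0" --pt "0 0 0 0 0 0" --pt "0 0 0 0 0 0" --grip 0.4

```text
clock: 11.7
position: [0.5769, -0.1253, 0.1629]
ee_rot: [-1.357, -2.353, -0.327]
force: [0.5, 0.5, 0.4]
width: 0.401
```

```bash
python3 tgt.py;python3 view.py ov5
```

```text
pos [ 0.5769 -0.1253  0.1629] a now [ 0.226 -0.394  0.891] want [ 0.226 -0.394  0.891] turn left deg [-0.03  0.08 -0.24]
foot [ 0.5371 -0.056   0.0061] along axis above goal -0.0025 lateral err [-0.0004 -0.0007 -0.0002] joints [ 0.02  0.71  0.49  1.51 -0.57  1.45  1.19] F [0.47 0.45 0.39] w 0.401
to TCP at 0.16 [ 3.7  -6.34 14.5 ] cm
to TCP at 0 [ 0.09 -0.04  0.24] cm
```

View pics/ov5.png

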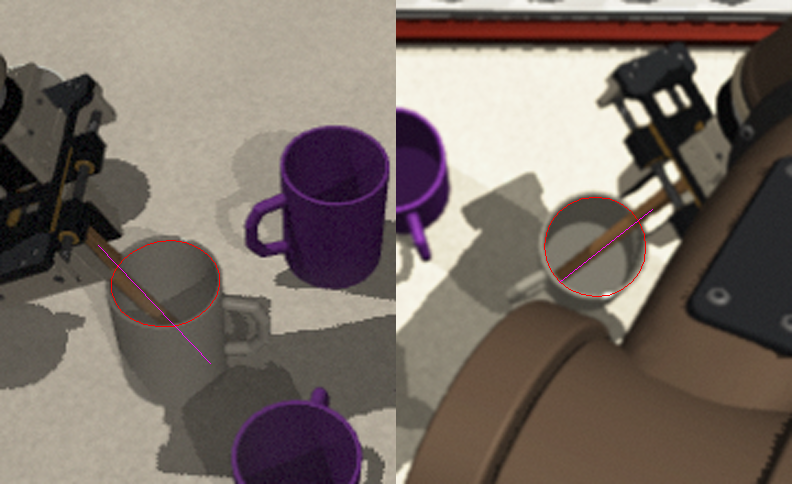

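The paddle is released. It rests with its foot on the handle side, at top crop (560,283), and crosses the opposite rim; the jug hasn't moved. I'll withdraw along the stick's axis.

Request:
move_arm --pt "0.22 -0.39 0.89 0 0 0" --pt "0.34 -0.59 1.34 0 0 0" --pt "0.45 -0.79 1.78 0 0 0" --pt "0.45 -0.79 1.78 0 0 0" --pt "0.45 -0.79 1.78 0 0 0" --pt "0.45 -0.79 1.78 0 0 0" --pt "0 0 2 0 0 0" --pt "0 -1 2 0 0 0"

```text
clock: 12.6
position: [0.6008, -0.1761, 0.2979]
ee_rot: [-1.355, -2.354, -0.328]
force: [0.3, 0.3, -0.2]
width: 0.4
```

Request:
move_arm --pt "0 -3 1 -3.9 -2.24 0" --pt "0 -3 0 -3.9 -2.24 0" --pt "0 -3 0 -3.9 -2.24 0" --pt "0 -3 0 -3.9 -2.24 0" --pt "0 -3 0 -3.9 -2.24 0" --pt "0 -3 0 0 0 0" --pt "0 -3 0 0 0 0" --pt "0 0 0 0 0 0"

```text
clock: 13.4
position: [0.5981, -0.3917, 0.3069]
ee_rot: [-1.543, -2.658, -0.056]
force: [-1.1, -0.9, -0.1]
width: 0.398
```

```bash
python3 view.py ov6 x; python3 - <<'E'
from fit import *
oj=[];op=[]
for n,(u,v) in(('scene',(259,275)),('top',(356,214))):
    im=imaging.get_image(n);c=cam(im)
    o=min(outline_of(n,'jug'),key=lambda o:abs(np.array(o['rect'][:2])+np.array(o['rect'][2:])/2-[u,v]).sum());print(n,'jug',o['rect'])
    q=outline_of(n,'paddle_mid')
    for k in q[:2]: print(n,'paddle',k['p'],k['rect'])
print(monitor.observe()['position'])
E
```

```text
scene jug [227.2, 233.8, 73.5, 82.6]
scene paddle 0.77 [200.9, 228.3, 60.1, 50.0]
top jug [320.3, 187.5, 64.9, 55.1]
top paddle 0.81 [339.5, 179.2, 64.2, 45.7]
[ 0.60094245 -0.38565955  0.30662867]
```

View pics/ov6.png

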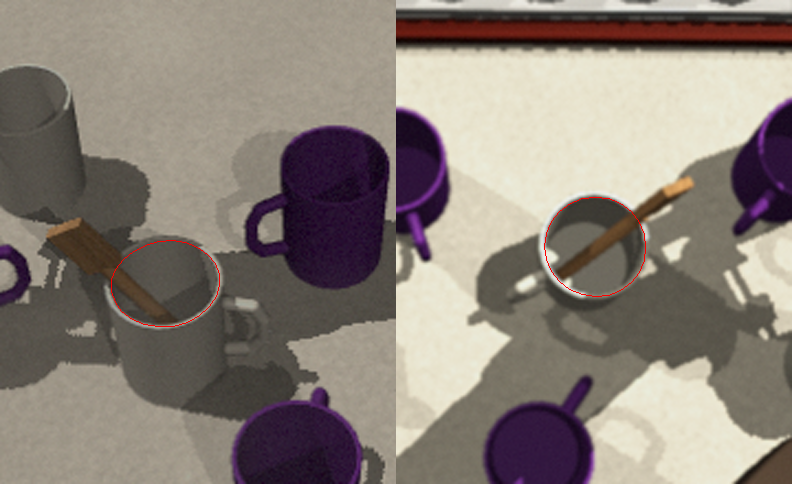

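The paddle leans on the rim straight opposite the handle, crossing it at top crop (640,213) with the handle at (525,288). Its foot is inside, and the jug hasn't moved. I'm handing in.

```bash
python3 -c "
from h import *
imaging.get_image('scene');print([(o['p'],o['rect']) for o in outline_of('scene','spoon_mid')][:1],monitor.observe()['force'],workorder.sign_off())"
```

```text
the job is handed in; nothing more can be done
[(0.75, [402.8, 288.7, 25.4, 24.5])] [ 0.14137568  0.27963007 -1.01359341] None
```

The paddle now stands head up in the white jug with the handle, leaning about 27° against the rim straight opposite the handle. I lifted it out of the block, tilted it and lowered it along its own axis. I let go after feeling the floor: 9.5 N at the peak, relaxed to about 5 N. The job was handed in at about 14 s of the 48 s allowed.

**Last checks:**
- **Paddle:** both the scene and top pictures show the foot inside on the handle side and the shaft resting on the opposite rim.
- **Jug:** its outline is within 2–3 pixels of where it was at the start.
- **Spoon:** the network still finds it in its hole at the same place.
- **Arm:** the gripper is well clear of everything.

**Small disagreements:**
- The held stick looked up to about 3 mm off the predicted line, and I corrected part of that before inserting it.
- The floor contact came about 1.5 mm lower than computed.
- The colour-based outline fit at the start was poor, so I used the network outlines instead.

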